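Comb the dough sticks straight in the sideboard drawer and shut it

ROBOT

A 6-joint arm with a two-finger parallel gripper is mounted at the origin on the work surface. World frame = base frame: x ahead of the robot, y to its left, z up, the work surface at z = 0. Lengths are in m, angles in rad, forces in N, time in s.
With the tool pointing down it reaches from about 0.275 to 0.75 m from the base axis. Payload 10.2 kg.
Tool frame: the origin (TCP) lies midway between the tips of the shut fingers; the grasp point (between the pads) lies 19 mm behind it; y points along the fingers, x is the direction in which the jaws open and shut, and the axes are right-handed (so a half turn about y gives the same grasp; the last joint's range is limited). The gripper opens to 85 mm and grips with 20 to 120 N. Pads are 22 mm wide; open, the fingers measure 114 mm over their backs; the gripper's body (76 mm by 85 mm) begins 54 mm behind the grasp point. The pads swing forward as they close: fully open they stand 13 mm farther back than shut.
Start: joints at [-0.223, 0.313, 1.498, -0, 1.331, -0.223], TCP at [0.525, -0, 0.231] pointing down, gripper open.
Joint ranges: [-2.94, 2.94], [-0.97, 2.17], [0.19, 2.56], [-1.23, 4.37], [0.02, 3.11], [-2.88, 2.88]. Speed limits (rad/s): [2.39, 2.39, 3.01, 3.14, 3.14, 3.14].

INTERFACE

Orientations are given as a rotation vector (axis times angle).
In Python, from bench import status, get_image, close_job, models gives the robot as it stands.
- The arm moves only by the shell command python3 -m inch 'ROWS' [OPENING] [FORCE]. ROWS is a JSON object of lists of equal length, an entry for each row: "translation": the shift along the tool's x, y, z in m, a list of three; "delta_rot": the turn, a rotation vector about the tool's x, y, z in rad, a list of three. In form: {"translation": [[x, y, z], ...], "delta_rot": [[rx, ry, rz], ...]}. A call has 1 to 10 rows; each row shifts and turns the pose as measured when the row begins, along the tool's axes as they then stand; what a row does not reach is not made up. A row lasts 1/10 s, in which the tool goes at most 50 mm and 8.59 degrees, less where a joint would pass 70% of its speed; a pose out of reach is approached as far as the arm can. A call is refused whole if a number of a shift passes 0.05 or a number of a turn 0.15, either way. A call with a gripper value outside its range is refused whole. OPENING is the finger opening in m, from 0 to 0.0854, set as the call begins (- or left out, the last holds). The fingers move at their own pace and stop on an object; FORCE is the grip in N (left out, the last holds). Time passes only in rows, so rows that do not move let the fingers close. It gives the time, the measured TCP pose, the force and the opening at its end, in the units of the state.
- status.get_state(): the state, without advancing time (a new reading comes with each control period).
- get_image(name): name is "scene" or "side" or "wrist"; returns a dict with "img" (480x640x3 uint8, red, green, blue), "depth" (480x640 float32, m along the optical axis (not along the pixel's ray), 0 where there is no reading), "mtx" (3x3 intrinsics, pixels), "world_to_cam" (4x4, takes a point from world to camera coordinates); the wrist camera has in their place "mount" (4x4, takes a point from camera to tool coordinates, whose origin is the TCP and whose axes are the tool frame's). Camera axes: x right, y up, looking along -z (the intrinsics and any distortion apply to the point x, -y, -z); pixel columns grow to the right and rows downward; lengths in m; the calibration is good to about 2 mm. A picture is of the moment at which its call begins: read the wrist's pose just before it.
- close_job(): hands the job in, once; it reports no verdict.
Trained networks look in a picture, given as the dict that the camera call returned (one of the last four; its "shot" number tells which), for a name from the list of things; names that differ only in an ending like _2 or _b are one class to them, and where a whole thing is asked for, a point or a joint stands for the part that bears it (a point fixed in the world has none). Each returns a list of dicts, best first, with "confidence" (0 to 1); they miss things now and then, are a little off and sometimes report something else, mostly with a low value. They report only what shows in the picture. A call takes as long as a camera call. They do not tell look-alikes from the thing itself.
- models.recognise(picture, target): "box" ([left, top, width, height] in pixels, round what is visible of it).
- models.spot_point(picture, target): "location" ([column, row] in pixels: a listed point, or the origin of a listed thing).
The state is a dict: "t": time; "joint_pos": joint angles; "qvel": joint speeds; "effort": joint torques, N m; "tcp_pos": TCP position; "tool_rot": TCP orientation; "ft_force": force on the tool from outside, world axes, zero at the start; "moment": the same for the moment, N m; "grip_width": finger opening in m.
Only numpy, scipy, OpenCV 4.12 (cv2) and the standard library are available. Lean on these libraries where they do the work, as an engineer would, in place of code of your own. Each camera call takes 0.05 s, during which the arm holds its last target.

TASK

The five wooden dough sticks in the open sideboard drawer have slid about: take the hand rake from its ceramic rest and, touching the sticks with nothing but the rake, comb them into one straight row lying flat, side by side and close together along the wall of the drawer that is on your left. Then stand the rake back on its rest and push the drawer fully shut, leaving the cookie stamps standing in their bay.

Things in the scene. Friction and masses are not known exactly. Their poses are not given: they have to be found in the camera images.
- drawer (a joint): The shallow drawer of the sideboard: how far it stands open, in m (0 = fully shut; it starts 0.246 to 0.254 open and stops at 0.265). It slides level towards the robot as it opens. It is a little stiff (about 3 N to move) and stays where it is left.
- drawer_front (a point): Middle of the outer face of the drawer's mirrored front, 57 mm above the work surface; the front is 450 mm wide, from 10 to 104 mm high, 18 mm thick, its brass knob (24 mm wide, 24 mm proud) 7 mm below this point. x points into the sideboard (the way to push), y left, z up. The sideboard's top (110 to 135 mm high) begins 19 mm behind this face when shut.
- bay (a point): Middle of the floor (grey plastic, 30 mm above the work surface) of the drawer's main bay, where the sticks lie; moves with the drawer. x points into the sideboard, y left, z up. The bay is 255 mm long (x) and 335 mm wide (y); left, front and back walls rise 55 mm or more above the floor.
- divider (a point): On the left face of the plastic divider (5 mm thick, 35 mm high) that bounds the main bay on its right, at its foot, half-way along; axes as bay. Beyond it lies the 75 mm wide side bay with the stamps. At the start a strip at least 55 mm wide along the divider is free of sticks.
- left_wall (a point): On the inner face of the drawer's left wall, where it meets the floor of the bay, half-way along the bay. Same axes as bay; the row of sticks is to lie along this wall, parallel to x.
- stick1: One of five like dough-levelling sticks: plain beech, square, 10 x 10 x 150 mm, about 12 g. Origin at its centre, x along its length. Lying flat, the centre is 5 mm above the floor of the bay. They start apart from one another, up to about 45 degrees askew.
- stick2: One of five like dough-levelling sticks: plain beech, square, 10 x 10 x 150 mm, about 12 g. Origin at its centre, x along its length. Lying flat, the centre is 5 mm above the floor of the bay. They start apart from one another, up to about 45 degrees askew.
- stick3: One of five like dough-levelling sticks: plain beech, square, 10 x 10 x 150 mm, about 12 g. Origin at its centre, x along its length. Lying flat, the centre is 5 mm above the floor of the bay. They start apart from one another, up to about 45 degrees askew.
- stick4: One of five like dough-levelling sticks: plain beech, square, 10 x 10 x 150 mm, about 12 g. Origin at its centre, x along its length. Lying flat, the centre is 5 mm above the floor of the bay. They start apart from one another, up to about 45 degrees askew.
- stick5: One of five like dough-levelling sticks: plain beech, square, 10 x 10 x 150 mm, about 12 g. Origin at its centre, x along its length. Lying flat, the centre is 5 mm above the floor of the bay. They start apart from one another, up to about 45 degrees askew.
- rake_grip (a point): Middle of the grip bar of the hand rake (96 mm high, 0.22 kg), which stands upright on its tines on the rest. The beech bar is 124 mm long (x), 20 mm wide (y), 20 mm high, its middle 86 mm above the tine tips; z is up. Under the bar, between two 16 mm posts at x = +-46 mm, 26 mm are free down to the head.
- rake_head (a point): Point midway between the tine tips of the rake, 86 mm straight below the grip's middle, same axes. The head is a beech block 150 mm (x) by 46 mm (y), underside 34 mm above the tips, with two rows of 8 blunt steel tines 6 mm thick: rows along x at y = +-17 mm, tines 19.5 mm apart.
- rest: The white ceramic rest of the rake: a flat fixed slab 200 (x) x 100 (y) x 8 mm on the work surface. Origin at the centre of its underside. The rake is to stand upright on it with all its tines on the slab, near the middle.
- stamp1: A stainless cookie stamp, 52 mm across and 50 mm high with a knob on top, standing upright in the drawer's side bay. Origin at the centre of its underside. Leave it standing there.
- stamp2: The other cookie stamp, the same. Leave it standing in the side bay.
There are look-alikes about, which are no part of the job. Of the things that look like the part that bears rake_grip, the smaller one is meant. What is shaped like the stick5 but blue is not meant.

How it is judged:
By the outcome, as a careful person would: the job done as asked, in the order asked, and still so for the second after the job is handed in, with the robot touching nothing.
It also fails if it takes over 72 s, if anything falls off the work surface, if the arm or the gripper's body presses on something with over 40 N, if the wrist force passes 120 N, or if a joint passes its speed limit or range.

## Working session

There is one attempt and no reset: what is moved stays moved. The work goes in short steps, Python scripts to look and compute and a shell command to move; the robot and the scene stay as the last step left them, time stands still between calls to the robot, and variables do not carry over. Pictures are saved under pics/ and viewed, and the job is handed in when it is done.

```bash
ls; mkdir -p pics; cat > h.py <<'E'
import numpy as np, cv2
from scipy.spatial.transform import Rotation as R
from bench import status, get_image, close_job, models
def cam_T(name,p,st=None):
    if name!='wrist': return np.linalg.inv(np.array(p['world_to_cam']))
    T=np.eye(4);T[:3,:3]=R.from_rotvec(st['tool_rot']).as_matrix();T[:3,3]=st['tcp_pos']
    return T@np.array(p['mount'])
def cloud(name,p,st=None):
    K=np.array(p['mtx']);d=p['depth'];v,u=np.mgrid[:480,:640]
    X=np.stack([(u-K[0,2])/K[0,0]*d,-(v-K[1,2])/K[1,1]*d,-d,np.ones_like(d)],-1)
    W=X@cam_T(name,p,st).T
    W[d==0]=np.nan
    return W[...,:3]
def plane(name,p,uv,z,st=None):
    K=np.array(p['mtx']);T=cam_T(name,p,st);u,v=uv
    r=T[:3,:3]@np.array([(u-K[0,2])/K[0,0],-(v-K[1,2])/K[1,1],-1]);c=T[:3,3]
    return c+r*(z-c[2])/r[2]
def proj(name,p,X,st=None):
    K=np.array(p['mtx']);c=np.linalg.inv(cam_T(name,p,st))@np.append(X,1)
    return K[0,0]*c[0]/-c[2]+K[0,2], K[1,1]*-c[1]/-c[2]+K[1,2]
def save(p,fn): cv2.imwrite('pics/'+fn,p['img'][...,::-1])
E
python3 - <<'E'
from h import *
st=status.get_state();print(st)
for n in ['scene','side','wrist']:
    p=get_image(n);save(p,n+'0.png');print(n,[k for k in p],p['mtx'], cam_T(n,p,st)[:3,3])
    np.savez('/tmp/%s0.npz'%n,**{k:v for k,v in p.items()})
E
```

```text
pics
{'t': 0.0, 'joint_pos': array([-2.23393767e-01,  3.13456993e-01,  1.49841043e+00, -8.85913426e-06,
        1.33099958e+00, -2.23392651e-01]), 'qvel': array([ 9.48953714e-05,  6.64212854e-04, -3.43422830e-05, -1.07858967e-03,
        2.03620258e-04, -3.12013800e-04]), 'effort': array([-5.78409599e-04, -4.12261176e+01, -2.59742296e+01, -3.58453699e-04,
        4.11797926e-03, -1.23038126e-05]), 'tcp_pos': array([5.24752931e-01, 4.49839385e-05, 2.30741531e-01]), 'tool_rot': array([-1.57052218e+00,  9.76681270e-04,  9.78241337e-04]), 'ft_force': array([ 0.39834688, -0.06890445, -0.2841244 ]), 'moment': array([0.01138254, 0.00679984, 0.0186206 ]), 'grip_width': 0.08542536827634754}
scene ['img', 'depth', 'mtx', 'world_to_cam', 'shot'] [[519.98555155   0.         321.22388345]
 [  0.         519.98555155 232.64057876]
 [  0.           0.           1.        ]] [ 1.22853967 -0.28958534  1.04259844]
side ['img', 'depth', 'mtx', 'world_to_cam', 'shot'] [[588.43093721   0.         317.97667234]
 [  0.         588.43093721 238.42583885]
 [  0.           0.           1.        ]] [-0.11160474  0.54931768  0.85420103]
wrist ['img', 'depth', 'mtx', 'mount', 'shot'] [[426.27763343   0.         311.12372313]
 [  0.         426.27763343 242.81101491]
 [  0.           0.           1.        ]] [0.52513963 0.07899596 0.37409267]
```

View pics/scene0.png

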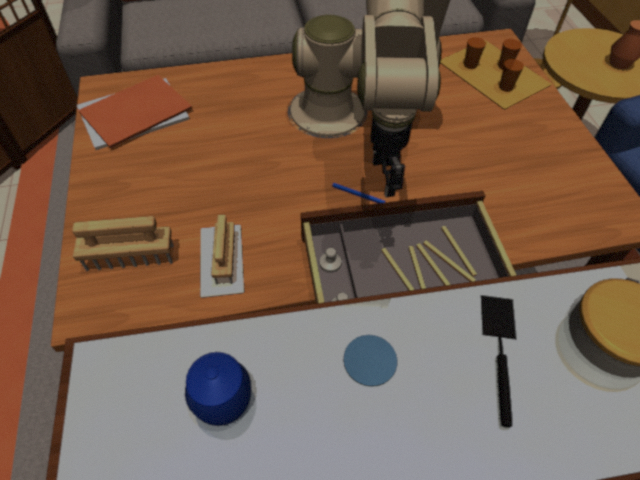

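View pics/side0.png

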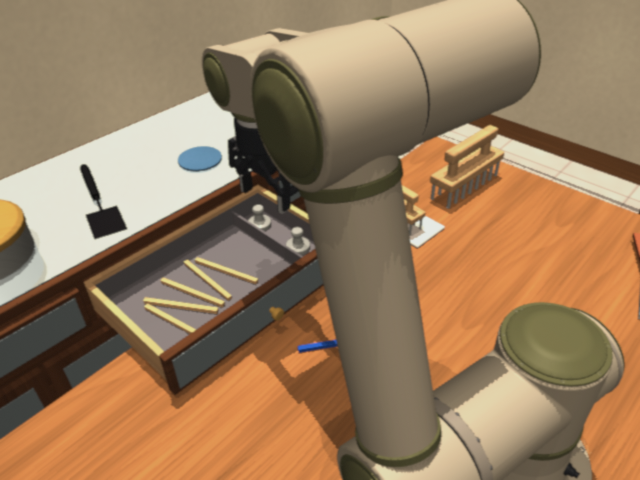

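View pics/wrist0.png

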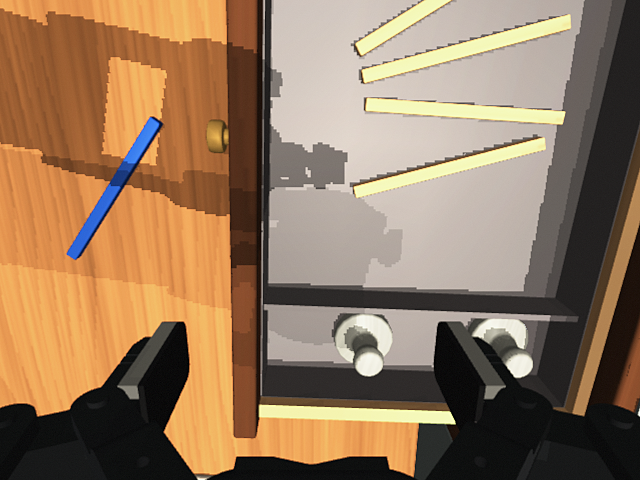

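```bash
python3 - <<'E'
from h import *
D={n:dict(np.load(f'/tmp/{n}0.npz')) for n in ['scene','side','wrist']}
p=D['scene'];W=cloud('scene',p)
# rest: white slab z~8mm ; region
img=p['img'].astype(int)
z=W[...,2]
m=np.zeros(z.shape,bool);m[215:300,195:248]=1
slab=m&(img.min(-1)>150)&(z>0.0)&(z<0.02)
P=W[slab];print('slab',len(P),np.median(P[:,2]))
r=cv2.minAreaRect((P[:,:2]*1000).astype(np.float32));print(r)
bar=m&(z>0.085)&(z<0.13)
P=W[bar];print('bar',len(P),P[:,2].max(),np.percentile(P[:,2],95),cv2.minAreaRect((P[:,:2]*1000).astype(np.float32)))
hd=m&(z>0.035)&(z<0.08);P=W[hd];print('head',len(P),np.percentile(P[:,2],[5,50,95]),cv2.minAreaRect((P[:,:2]*1000).astype(np.float32)))
# sticks yellow in drawer
for n in ['scene','side','wrist']:
    p=D[n]; W=cloud(n,p,status.get_state()); img=p['img'];hsv=cv2.cvtColor(img,cv2.COLOR_RGB2HSV)
    z=W[...,2]
    msk=((hsv[...,0]>15)&(hsv[...,0]<35)&(hsv[...,1]>60)&(hsv[...,2]>110)&(z>0.032)&(z<0.048)&(W[...,0]>0.40)&(W[...,0]<.8)).astype(np.uint8)
    k,l,s,c=cv2.connectedComponentsWithStats(msk)
    print(n)
    for i in range(1,k):
        if s[i,4]>120:
            P=W[l==i]; print(c[i].round(),s[i,4],np.median(P[:,2]).round(4),cv2.minAreaRect((P[:,:2]*1000).astype(np.float32)))
for n in ['scene','side','wrist']:
    p=get_image(n)
    for t in ['bay','divider','left_wall','drawer_front','rest','rake_grip','rake_head','stamp1']:
        try:
            r=models.spot_point(p,t)
            zz={'bay':.03,'divider':.03,'left_wall':.03,'drawer_front':.057,'rest':0,'rake_grip':.094,'rake_head':.008,'stamp1':.03}[t]
            for q in r[:3]: print(n,t,np.round(q['location']),round(q['confidence'],2),plane(n,p,q['location'],zz,status.get_state()).round(4))
        except Exception as e: print(n,t,e)
E
```

```text
slab 39 0.007572478273060623
((490.7884826660156, -367.1408996582031), (84.62574768066406, 182.75331115722656), 86.79240417480469)
bar 451 0.10832300257678129 0.10681003712515219 ((494.5854797363281, -356.7817077636719), (20.622663497924805, 127.21640014648438), 82.03138732910156)
head 750 [0.04862202 0.05758157 0.06262636] ((494.1909484863281, -357.15338134765625), (46.91297149658203, 151.92918395996094), 81.59120178222656)
scene
[459. 250.] 230 0.0399 ((595.720458984375, 190.03907775878906), (150.9918975830078, 15.583084106445312), 9.424278259277344)
[449. 261.] 248 0.0397 ((620.1123657226562, 154.87933349609375), (152.04025268554688, 16.37418556213379), 29.166126251220703)
[433. 264.] 210 0.0397 ((622.7997436523438, 116.45059204101562), (127.6440658569336, 14.62770938873291), 14.66083812713623)
[417. 267.] 184 0.0396 ((622.4020385742188, 76.80245208740234), (10.924912452697754, 119.20935821533203), 86.07325744628906)
[398. 269.] 213 0.0398 ((619.336669921875, 30.221023559570312), (127.2862319946289, 12.664424896240234), 14.809901237487793)
side
[226. 269.] 316 0.0402 ((631.2092285
[... 2040 characters left out ...]
69. 147.] 0.96 [ 0.4597 -0.6109  0.094 ]
side rake_grip [392. 187.] 0.78 [ 0.4997 -0.3527  0.094 ]
side rake_grip [227. 269.] 0.23 [0.5778 0.0682 0.094 ]
side rake_head [464. 189.] 0.76 [ 0.4299 -0.562   0.008 ]
side stamp1 [257. 227.] 0.89 [ 0.6881 -0.1086  0.03  ]
side stamp1 [296. 251.] 0.69 [ 0.568  -0.1072  0.03  ]
side stamp1 [206. 286.] 0.26 [0.6291 0.0871 0.03  ]
wrist bay [438.  89.] 0.93 [0.6217 0.0904 0.03  ]
wrist divider [409. 291.] 0.9 [ 0.6111 -0.0773  0.03  ]
wrist drawer_front [235. 137.] 0.88 [0.47  0.057 0.057]
wrist stamp1 [365. 333.] 0.98 [ 0.5741 -0.1185  0.03  ]
wrist stamp1 [462. 109.] 0.63 [0.6412 0.0763 0.03  ]
wrist stamp1 [492. 336.] 0.61 [ 0.69   -0.1215  0.03  ]
```

```bash
cat >> h.py <<'E'
def tool(dw):
    st=status.get_state();return R.from_rotvec(st['tool_rot']).as_matrix().T@np.array(dw)
def pose():
    st=status.get_state();M=R.from_rotvec(st['tool_rot']).as_matrix()
    print('t',round(st['t'],2),'tcp',st['tcp_pos'].round(4),'yaw toolx',np.degrees(np.arctan2(M[1,0],M[0,0])).round(2),'tooly',M[:,1].round(4),'F',st['ft_force'].round(1),'w',round(st['grip_width'],4),'q',st['joint_pos'].round(2))
    return st
E
python3 -c "
from h import *
i=cv2.imread('pics/scene0.png')[190:310,60:260]
cv2.imwrite('pics/crop_rakes.png',cv2.resize(i,(800,480),interpolation=cv2.INTER_CUBIC))"
python3 -m inch '{"translation":[[-0.003,0,-0.0357],[-0.003,0,-0.0357],[-0.003,0,-0.0357],[-0.003,0,-0.0357],[-0.003,0,-0.0357],[-0.003,0,-0.0357],[-0.003,0,-0.0357],[-0.003,0,-0.0357],[-0.003,0,-0.0357],[-0.003,0,-0.0357]],"delta_rot":[[0,-0.143,0],[0,0,0],[0,0,0],[0,0,0],[0,0,0],[0,0,0],[0,0,0],[0,0,0],[0,0,0],[0,0,0]]}' 0.0854 60; python3 -c "
from h import *
pose()"
```

```text
t: 2.5
tcp_pos: [0.5436, -0.3672, 0.2317]
tool_rot: [-1.567, -0.122, 0.12]
ft_force: [-0.7, 0.8, 0.1]
grip_width: 0.0857
t 2.5 tcp [ 0.5436 -0.3672  0.2317] yaw toolx 8.85 tooly [ 1.4e-03  7.0e-04 -1.0e+00] F [-0.7  0.8  0.1] w 0.0857 q [-0.77  0.61  1.04  0.    1.48 -0.93]
```

View pics/crop_rakes.png

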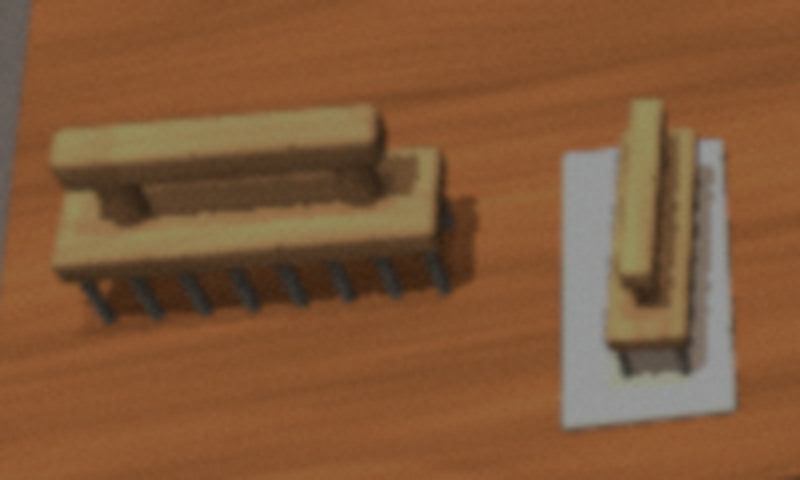

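The small rake on the white slab (scene ≈ 225,255) is the one meant. The larger one without a rest (≈ 125,240) is the look-alike. Next I turn the gripper.

```bash

python3 -m inch '{"translation":[[0,0,0],[0,0,0],[0,0,0],[0,0,0],[0,0,0],[0,0,0],[0,0,0],[0,0,0],[0,0,0],[0,0,0]],"delta_rot":[[0,-0.142,0],[0,-0.142,0],[0,-0.142,0],[0,-0.142,0],[0,-0.142,0],[0,-0.142,0],[0,-0.142,0],[0,-0.142,0],[0,-0.142,0],[0,0,0]]}'; python3 - <<'E'
from h import *
st=pose()
p=get_image('wrist');save(p,'w1.png')
W=cloud('wrist',p,st);img=p['img'].astype(int);z=W[...,2]
print(plane('wrist',p,(320,240),0.1,st))
bar=(z>0.095)&(z<0.112)&(abs(W[...,0]-.49)<.12)&(abs(W[...,1]+.36)<.1)
P=W[bar];print('bar',len(P),np.median(P[:,2]),cv2.minAreaRect((P[:,:2]*1000).astype(np.float32)))
slab=(z>0.003)&(z<0.013)&(img.min(-1)>120)&(abs(W[...,0]-.49)<.12)&(abs(W[...,1]+.36)<.1)
P=W[slab];print('slab',len(P),np.median(P[:,2]),cv2.minAreaRect((P[:,:2]*1000).astype(np.float32)))
hd=(z>0.048)&(z<0.064)&(abs(W[...,0]-.49)<.12)&(abs(W[...,1]+.36)<.1)
P=W[hd];print('head',len(P),np.median(P[:,2]),cv2.minAreaRect((P[:,:2]*1000).astype(np.float32)))
E
```

```text
t: 3.5
tcp_pos: [0.5421, -0.3731, 0.2282]
tool_rot: [-1.249, -1.14, 1.139]
ft_force: [-0.1, 0.1, 0.1]
grip_width: 0.0854
t 3.5 tcp [ 0.5421 -0.3731  0.2282] yaw toolx 84.66 tooly [-0.0017  0.0028 -1.    ] F [-0.1  0.1  0.1] w 0.0854 q [-0.78  0.62  1.04  0.    1.48 -2.26]
[ 0.54931357 -0.36735292  0.1       ]
bar 6425 0.10433651150464363 ((494.0203857421875, -357.4803466796875), (20.022781372070312, 124.14250946044922), 81.77835083007812)
slab 15910 0.008587531679673799 ((489.45343017578125, -367.865234375), (99.61652374267578, 199.8130645751953), 85.94499969482422)
head 7014 0.058479797037495174 ((493.8644104003906, -357.36614990234375), (46.2270622253418, 150.39559936523438), 81.79701232910156)
```

View pics/w1.png

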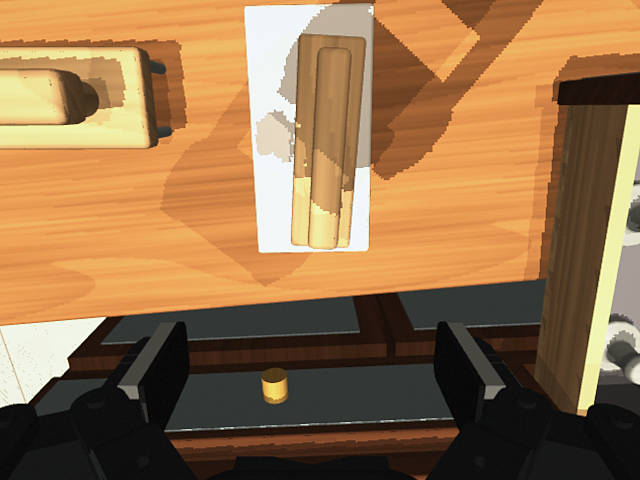

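```bash
python3 -c "
from h import *
print(tool([-.048,.0157,0]))"
python3 -m inch '{"translation":[[0.003,0,0.0125],[0.003,0,0.0125],[0.003,0,0.0125],[0.003,0,0.0125],[0,0,0],[0,0,0]],"delta_rot":[[0,0.05,0],[0,0,0],[0,0,0],[0,0,0],[0,0,0],[0,0,0]]}'; python3 -c "
from h import *
pose()
s=status.get_state();print(tool(np.array([.494,-.3575,.075])-s['tcp_pos']))"
```

```text
[0.01096751 0.00012284 0.04929694]
t: 4.15
tcp_pos: [0.493, -0.3536, 0.2278]
tool_rot: [-1.282, -1.081, 1.08]
ft_force: [0.7, 0.5, 0.5]
grip_width: 0.0856
t 4.15 tcp [ 0.493  -0.3536  0.2278] yaw toolx 80.1 tooly [-0.0017  0.0029 -1.    ] F [0.7 0.5 0.5] w 0.0856 q [-0.82  0.5   1.23  0.    1.41 -2.21]
[-0.00404389  0.15276473 -0.00197127]
```

```bash

python3 -m inch '{"translation":[[-0.004,0.03,-0.002],[0,0.03,0],[0,0.03,0],[0,0.03,0],[0,0.02,0],[0,0.01,0],[0,0,0]],"delta_rot":[[0,-0.02,0],[0,0,0],[0,0,0],[0,0,0],[0,0,0],[0,0,0],[0,0,0]]}'; python3 -c "
from h import *
pose()
s=status.get_state();print(tool(np.array([.494,-.3575,.075])-s['tcp_pos']))"
```

```text
t: 4.85
tcp_pos: [0.4985, -0.3601, 0.0727]
tool_rot: [-1.283, -1.09, 1.088]
ft_force: [0.2, 0.0, -0.2]
grip_width: 0.0851
t 4.85 tcp [ 0.4985 -0.3601  0.0727] yaw toolx 80.72 tooly [ 2.e-03 -5.e-04 -1.e+00] F [ 0.2  0.  -0.2] w 0.0851 q [-0.82  0.66  1.39  0.    1.08 -2.23]
[ 0.00181102 -0.00229074  0.00485463]
```

```bash

python3 -m inch '{"translation":[[0.002,-0.001,0.004],[0,0,0]],"delta_rot":[[0,-0.015,0],[0,0,0]]}'
python3 -m inch '{"translation":[[0,0,0],[0,0,0],[0,0,0],[0,0,0],[0,0,0],[0,0,0],[0,0,0]],"delta_rot":[[0,0,0],[0,0,0],[0,0,0],[0,0,0],[0,0,0],[0,0,0],[0,0,0]]}' 0.005 60; python3 -c "
from h import *
pose()"
```

```text
t: 5.05
tcp_pos: [0.4955, -0.358, 0.0754]
tool_rot: [-1.279, -1.103, 1.1]
ft_force: [1.3, 0.2, 0.1]
grip_width: 0.0858
t: 5.75
tcp_pos: [0.4965, -0.359, 0.0786]
tool_rot: [-1.285, -1.103, 1.101]
ft_force: [-0.7, -0.4, 0.7]
grip_width: 0.019
t 5.75 tcp [ 0.4965 -0.359   0.0786] yaw toolx 81.6 tooly [ 0.0075 -0.0062 -1.    ] F [-0.7 -0.4  0.7] w 0.019 q [-0.82  0.65  1.4   0.    1.08 -2.24]
```

```bash

python3 -m inch '{"translation":[[0,-0.01,0],[0,-0.03,0],[0,-0.035,0],[0,-0.035,0],[0,-0.035,0],[0,-0.03,0],[0,0,0]],"delta_rot":[[0,0,0],[0,0,0],[0,0,0],[0,0,0],[0,0,0],[0,0,0],[0,0,0]]}' ; python3 - <<'E'
from h import *
pose()
for n in ['scene','side','wrist']:
    p=dict(np.load(f'/tmp/{n}0.npz'))
    st0=dict(tcp_pos=np.array([.52475,.000045,.23074]),tool_rot=np.array([-1.57052,.000977,.000978]))
    W=cloud(n,p,st0);z=W[...,2];x=W[...,0];y=W[...,1]
    for zr in [(.098,.108)]:
        m=(z>zr[0])&(z<zr[1])&(x>.44)&(x<.52)&(y>-.18)&(y<.3)
        P=W[m];print(n,'front top',len(P),np.median(P[:,2]) if len(P) else 0,cv2.minAreaRect((P[:,:2]*1000).astype(np.float32)))
    # walls at section
    m=(z>.036)&(z<.075)&(y>.24)&(y<.29)&(x>.5)&(x<.74)
    if m.sum()>10:
        P=W[m];print(' left wall inner y pct',np.percentile(P[:,1],[2,10,50,90]),len(P), np.polyfit(P[:,0],P[:,1],1))
    m=(z>.036)&(z<.06)&(y>-.1)&(y<-.055)&(x>.5)&(x<.73)
    if m.sum()>10:
        P=W[m];print(' divider',np.percentile(P[:,1],[2,10,50,90,98]),len(P), np.polyfit(P[:,0],P[:,1],1))
    m=(z>.08)&(z<.11)&(y>.24)&(y<.3)&(x>.5)&(x<.74)
    if m.sum()>10:
        P=W[m];print(' left wall top',np.median(P[:,2]),cv2.minAreaRect((P[:,:2]*1000).astype(np.float32)))
    m=(z>.08)&(z<.11)&(y<-.14)&(y>-.22)&(x>.5)&(x<.74)
    if m.sum()>10:
        P=W[m];print(' right wall top',np.median(P[:,2]),cv2.minAreaRect((P[:,:2]*1000).astype(np.float32)))
    m=(abs(z-.03)<.004)&(y>-.07)&(y<.28)&(x>.48)&(x<.76)
    P=W[m];print(' floor',np.median(P[:,2]),P.min(0),P.max(0))
E
```

```text
t: 6.45
tcp_pos: [0.4941, -0.3568, 0.2615]
tool_rot: [-1.28, -1.102, 1.1]
ft_force: [-0.6, 0.5, -2.7]
grip_width: 0.019
t 6.45 tcp [ 0.4941 -0.3568  0.2615] yaw toolx 81.59 tooly [ 0.0041 -0.0026 -1.    ] F [-0.6  0.5 -2.7] w 0.019 q [-0.82  0.48  1.17  0.    1.48 -2.24]
scene front top 1291 0.10366410915031254 ((481.8614807128906, 56.765350341796875), (450.0180358886719, 24.543277740478516), 87.6138916015625)
 left wall inner y pct [0.25355332 0.2551942  0.25878461 0.26261837] 608 [-0.03291723  0.27847516]
 divider [-0.09898725 -0.09712116 -0.08123627 -0.07776583 -0.076515  ] 167 [-0.01980569 -0.07198259]
 left wall top 0.08480811103025221 ((607.8644409179688, 266.11199951171875), (215.9159698486328, 28.432674407958984), 1.0166786909103394)
 right wall top 0.08493630342347369 ((599.8485717773438, -161.84274291992188), (12.672602653503418, 197.89578247070312), 87.48188781738281)
 floor 0.03003670346014775 [ 0.48370799 -0.06958346  0.02600082] [0.68567668 0.26426906 0.03399252]
side front top 1829 0.10413020350326763 ((483.30853271484375, 103.76765441894531), (360.22064208984375, 22.9
[... 386 characters left out ...]
567833333506791 ((657.4401245117188, -183.15699768066406), (168.5232391357422, 75.60690307617188), 2.9640285968780518)
 floor 0.030629015105669954 [ 0.48001316 -0.06994101  0.02601637] [0.75723422 0.27988882 0.03399837]
wrist front top 12317 0.10459243032174825 ((479.139892578125, -16.17840576171875), (304.68798828125, 18.485851287841797), 87.61854553222656)
 divider [-0.09933836 -0.0962316  -0.07765869 -0.07314721 -0.07224846] 3898 [-0.03392451 -0.05894957]
 right wall top 0.08546849871269407 ((620.078857421875, -158.68133544921875), (240.21124267578125, 26.20993423461914), 2.698397397994995)
 floor 0.03056679519198227 [ 0.48691238 -0.06999969  0.02718713] [0.75011332 0.15100197 0.03399985]
```

```bash

python3 -m inch '{"translation":[[0,0,0],[0,0,0]],"delta_rot":[[0,-0.1,0],[0,0,0]]}' ; python3 - <<'E'
from h import *
s=pose();print(tool(np.array([.6515,-.046,.2615])-s['tcp_pos']))
E
```

```text
t: 6.65
tcp_pos: [0.4937, -0.3564, 0.2609]
tool_rot: [-1.234, -1.178, 1.176]
ft_force: [-0.1, 0.3, -2.7]
grip_width: 0.019
t 6.65 tcp [ 0.4937 -0.3564  0.2609] yaw toolx 87.45 tooly [ 0.0034 -0.0019 -1.    ] F [-0.1  0.3 -2.7] w 0.019 q [-0.82  0.48  1.17  0.    1.48 -2.34]
[ 0.31709048 -0.00065915 -0.14381871]
```

```bash

python3 -m inch '{"translation":[[0.032,0,-0.0145],[0.032,0,-0.0145],[0.032,0,-0.0145],[0.032,0,-0.0145],[0.032,0,-0.0145],[0.032,0,-0.0145],[0.032,0,-0.0145],[0.032,0,-0.0145],[0.032,0,-0.0145],[0.0,0,0]],"delta_rot":[[0,0,0],[0,0,0],[0,0,0],[0,0,0],[0,0,0],[0,0,0],[0,0,0],[0,0,0],[0,0,0],[0,0,0]]}' ; python3 - <<'E'
from h import *
s=pose();print(tool(np.array([.6515,-.046,.2])-s['tcp_pos']))
p=get_image('wrist');save(p,'w2.png')
E
```

```text
t: 7.65
tcp_pos: [0.6414, -0.0641, 0.2471]
tool_rot: [-1.225, -1.145, 1.156]
ft_force: [-0.6, -0.4, -1.8]
grip_width: 0.019
t 7.65 tcp [ 0.6414 -0.0641  0.2471] yaw toolx 85.68 tooly [-0.0167  0.0089 -0.9998] F [-0.6 -0.4 -1.8] w 0.019 q [-0.28  0.59  1.04  0.    1.53 -1.78]
[ 0.01846987  0.04708967 -0.00949538]
```

View pics/w2.png

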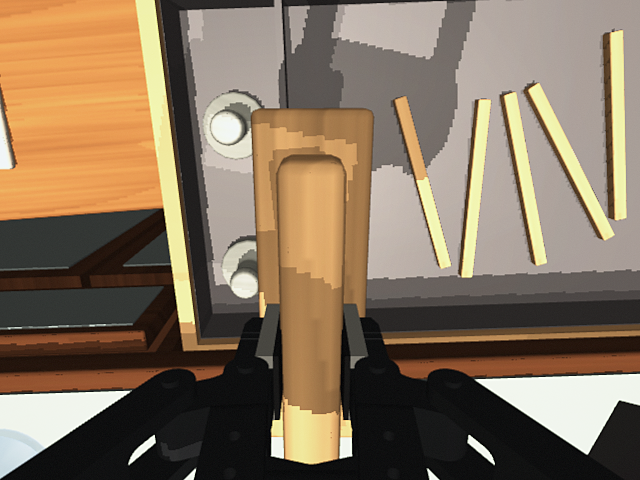

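```bash
cat >> h.py <<'E'
O=np.array([.620,.0905]);a=np.radians(-2.4)
d=np.array([np.cos(a),np.sin(a)]);l=np.array([-np.sin(a),np.cos(a)])
def uv(x): x=np.asarray(x)[:2]-O; return np.array([x@d,x@l])
def world(u,v): return O+u*d+v*l
def need(u,v,z,yaw=87.6,off=.0025):
    """u,v of rake centre; TCP is off ahead along u"""
    s=pose();M=R.from_rotvec(s['tool_rot']).as_matrix()
    y=np.radians(yaw);X=np.array([np.cos(y),np.sin(y),0]);Y=np.array([0,0,-1.]);G=np.stack([X,Y,np.cross(X,Y)],1)
    w=world(u,v)+off*d
    print('rake uv now',(uv(s['tcp_pos'])-[off,0]).round(4),'tip z',round(s['tcp_pos'][2]-.0706,4))
    print('need shift',(M.T@(np.append(w,z)-s['tcp_pos'])).round(4),'rot',R.from_matrix(M.T@G).as_rotvec().round(4))
def sticks(name,p,st=None):
    W=cloud(name,p,st);z=W[...,2]
    hsv=cv2.cvtColor(p['img'],cv2.COLOR_RGB2HSV)
    U=(W[...,:2]-O)@d;V=(W[...,:2]-O)@l
    m=((hsv[...,0]>8)&(hsv[...,0]<35)&(hsv[...,1]>50)&(z>.036)&(z<.047)&(abs(U)<.125)&(abs(V)<.17)).astype(np.uint8)
    k,L,s,c=cv2.connectedComponentsWithStats(m)
    for i in range(1,k):
        if s[i,4]>150:
            Q=np.stack([U[L==i],V[L==i]],1)*1000
            (cx,cy),(w,h),an=cv2.minAreaRect(Q.astype(np.float32))
            if h>w: w,h,an=h,w,an-90
            an=(an+90)%180-90
            print(name,'px',c[i].round(),'u,v mm',round(cx,1),round(cy,1),'size',round(w,1),round(h,1),'yaw',round(an,1),'z',np.median(z[L==i]).round(4))
E
python3 - <<'E'
from h import *
s=status.get_state();p=get_image('wrist')
sticks('wrist',p,s)
W=cloud('wrist',p,s);z=W[...,2];U=(W[...,:2]-O)@d;V=(W[...,:2]-O)@l
m=(z>.062)&(z<.067)&(V<-.15)&(V>-.19)&(abs(U)<.1);print('divider top V',np.percentile(V[m],[1,50,99]),np.polyfit(U[m],V[m],1))
m=(z>.04)&(z<.075)&(V<.2)&(V>.15)&(abs(U)<.1);print('lw',m.sum())
m=(z>.04)&(z<.08)&(abs(V-.03)<.1)&(U>.1);print('back wall U',np.percentile(U[m],[1,50,99]))
need(.035,-.135,.1026)
p=get_image('scene');save(p,'s2.png')
E
```

```text
wrist px [619. 123.] u,v mm -26.9 96.5 size 149.9 12.1 yaw 11.4 z 0.0401
wrist px [572. 160.] u,v mm -0.6 64.1 size 149.9 11.1 yaw 32.7 z 0.0402
wrist px [527. 177.] u,v mm 13.1 27.4 size 149.8 11.1 yaw 16.4 z 0.0402
wrist px [424. 181.] u,v mm 13.1 -57.4 size 149.7 10.7 yaw 17.0 z 0.0404
wrist px [477. 187.] u,v mm 20.1 -14.7 size 149.2 11.3 yaw -1.7 z 0.0402
divider top V [-0.17238319 -0.16986738 -0.16741355] [-0.0005926  -0.16991398]
lw 0
back wall U [0.12532836 0.12622732 0.1277695 ]
t 7.75 tcp [ 0.6404 -0.0674  0.2473] yaw toolx 85.56 tooly [-0.0172  0.0077 -0.9998] F [-0.4 -0.5 -1.5] w 0.0188 q [-0.29  0.59  1.04  0.    1.53 -1.78]
rake uv now [ 0.0245 -0.157 ] tip z 0.1767
need shift [ 0.0214  0.1447 -0.0123] rot [-0.0176 -0.0356  0.0066]
```

View pics/s2.png

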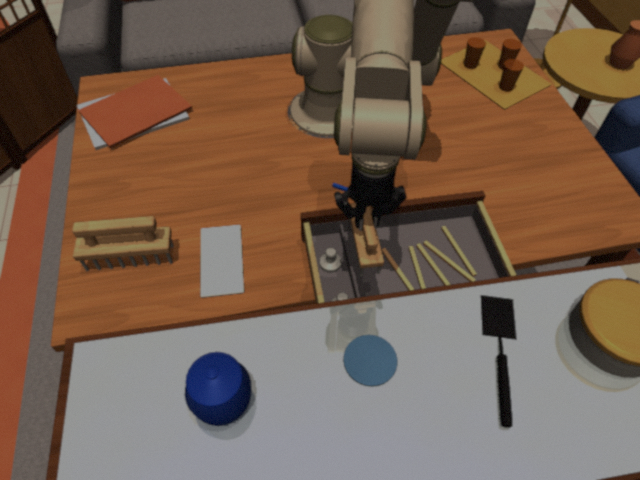

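```bash

python3 -m inch '{"translation":[[0.011,0,-0.006],[0.01,0.0,-0.006],[0,0,0],[0,0,0]],"delta_rot":[[-0.0176,-0.0356,0.0066],[0,0,0],[0,0,0],[0,0,0]]}' ; python3 -c "
from h import *
need(.035,-.135,.1026)"
```

```text
t: 8.2
tcp_pos: [0.6539, -0.0491, 0.2475]
tool_rot: [-1.232, -1.177, 1.176]
ft_force: [-0.7, 0.2, -1.3]
grip_width: 0.0193
t 8.2 tcp [ 0.6539 -0.0491  0.2475] yaw toolx 87.43 tooly [ 0.0015 -0.001  -1.    ] F [-0.7  0.2 -1.3] w 0.0193 q [-0.25  0.61  1.02 -0.    1.52 -1.78]
rake uv now [ 0.0372 -0.138 ] tip z 0.1769
need shift [0.0031 0.1448 0.0024] rot [ 0.0016 -0.0031 -0.0009]
```

```bash

python3 -m inch '{"translation":[[0.003,0.025,0.002],[0,0.03,0],[0,0.03,0],[0,0.03,0],[0,0.015,0],[0,0.0,0],[0,0,0]],"delta_rot":[[0,0,0],[0,0,0],[0,0,0],[0,0,0],[0,0,0],[0,0,0],[0,0,0]]}' ; python3 -c "
from h import *
need(.035,-.135,.1026)"
```

```text
t: 8.9
tcp_pos: [0.6526, -0.0484, 0.115]
tool_rot: [-1.237, -1.176, 1.173]
ft_force: [0.9, -0.2, -2.0]
grip_width: 0.0191
t 8.9 tcp [ 0.6526 -0.0484  0.115 ] yaw toolx 87.22 tooly [ 0.0052 -0.0026 -1.    ] F [ 0.9 -0.2 -2. ] w 0.0191 q [-0.25  0.69  1.22 -0.    1.23 -1.77]
rake uv now [ 0.0359 -0.1374] tip z 0.0444
need shift [0.0024 0.0124 0.001 ] rot [ 0.0053 -0.0067 -0.0023]
```

```bash

python3 -m inch '{"translation":[[0.003,0.011,0.001],[0,0,0],[0,0,0]],"delta_rot":[[0.005,-0.005,0],[0,0,0],[0,0,0]]}' ; python3 -c "
from h import *
need(.035,-.135,.1026)"
```

```text
t: 9.2
tcp_pos: [0.6528, -0.0456, 0.1059]
tool_rot: [-1.235, -1.178, 1.178]
ft_force: [0.6, -0.1, -1.7]
grip_width: 0.0188
t 9.2 tcp [ 0.6528 -0.0456  0.1059] yaw toolx 87.5 tooly [ 0.0039 -0.0034 -1.    ] F [ 0.6 -0.1 -1.7] w 0.0188 q [-0.25  0.7   1.22 -0.    1.21 -1.77]
rake uv now [ 0.036  -0.1346] tip z 0.0353
need shift [-0.0004  0.0033  0.001 ] rot [ 0.004  -0.0017 -0.0032]
```

```bash

python3 -m inch '{"translation":[[0,0.003,0],[0.012,0,0.002],[0.013,0,0.003],[0.013,0,0.003],[0.013,0,0.003],[0.013,0,0.003],[0.013,0,0.003],[0.013,0,0.003]],"delta_rot":[[0,0,0],[0,0,0],[0,0,0],[0,0,0],[0,0,0],[0,0,0],[0,0,0],[0,0,0]]}' ; python3 -c "
from h import *
need(.015,-.04,.1026)
s=status.get_state();p=get_image('wrist');save(p,'w3.png');sticks('wrist',p,s)"
```

```text
t: 10.0
tcp_pos: [0.6357, 0.0531, 0.1037]
tool_rot: [-1.237, -1.18, 1.177]
ft_force: [0.3, -0.2, -2.9]
grip_width: 0.019
t 10.0 tcp [0.6357 0.0531 0.1037] yaw toolx 87.52 tooly [ 0.0063 -0.0037 -1.    ] F [ 0.3 -0.2 -2.9] w 0.019 q [-0.1   0.67  1.29 -0.    1.18 -1.62]
rake uv now [ 0.0148 -0.0367] tip z 0.0331
need shift [-0.0033  0.0011 -0.0002] rot [ 0.0064 -0.0014 -0.0034]
wrist px [584. 156.] u,v mm -26.8 96.3 size 149.8 11.8 yaw 11.0 z 0.0403
wrist px [407. 219.] u,v mm 9.1 7.8 size 167.3 48.3 yaw 15.0 z 0.0405
wrist px [503. 216.] u,v mm -0.3 64.4 size 150.0 10.6 yaw 32.7 z 0.0404
```

View pics/w3.png

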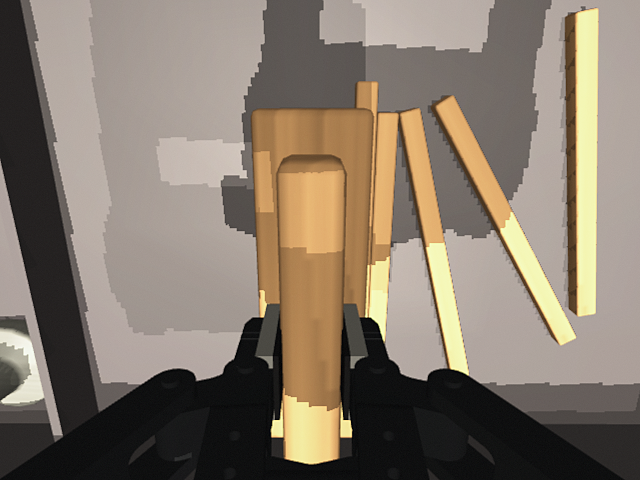

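```bash

python3 -m inch '{"translation":[[0.012,0.001,0.002],[0.013,0,0.003],[0.013,0,0.003],[0.013,0,0.003],[0.013,0,0.003],[0.013,0,0.003]],"delta_rot":[[0.006,0,-0.003],[0,0,0],[0,0,0],[0,0,0],[0,0,0],[0,0,0]]}' ; python3 -c "
from h import *
need(.0,.04,.1026)
s=status.get_state();p=get_image('wrist');save(p,'w4.png');sticks('wrist',p,s)"
```

```text
t: 10.65
tcp_pos: [0.6207, 0.1384, 0.1026]
tool_rot: [-1.229, -1.177, 1.177]
ft_force: [0.8, -0.8, -2.6]
grip_width: 0.0191
t 10.65 tcp [0.6207 0.1384 0.1026] yaw toolx 87.54 tooly [-1.e-04  2.e-04 -1.e+00] F [ 0.8 -0.8 -2.6] w 0.0191 q [ 0.04  0.67  1.29  0.    1.18 -1.49]
rake uv now [-0.0038  0.0478] tip z 0.032
need shift [-0.0078 -0.     -0.0039] rot [-0.0001 -0.0011  0.0002]
wrist px [413. 213.] u,v mm -18.4 94.9 size 171.2 50.6 yaw 1.0 z 0.0405
```

View pics/w4.png

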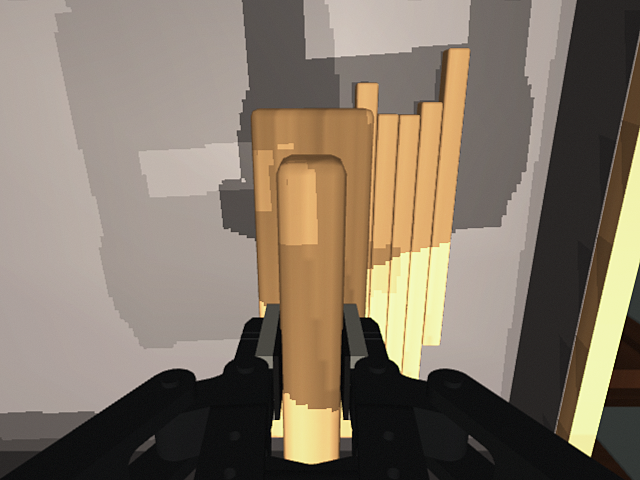

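```bash

python3 -m inch '{"translation":[[0.010,0,0],[0.012,0,0],[0.012,0,0],[0.006,0,0],[0,0,0]],"delta_rot":[[0,0,0],[0,0,0],[0,0,0],[0,0,0],[0,0,0]]}' ; python3 -c "
from h import *
need(.0,.0975,.1026)
s=status.get_state();p=get_image('wrist');save(p,'w5.png');sticks('wrist',p,s)"
```

```text
t: 11.2
tcp_pos: [0.6218, 0.1846, 0.1025]
tool_rot: [-1.227, -1.179, 1.179]
ft_force: [0.2, -0.7, -3.2]
grip_width: 0.0189
t 11.2 tcp [0.6218 0.1846 0.1025] yaw toolx 87.67 tooly [-6.e-04  8.e-04 -1.e+00] F [ 0.2 -0.7 -3.2] w 0.0189 q [ 0.11  0.7   1.24  0.    1.2  -1.42]
rake uv now [-0.0046  0.0941] tip z 0.0319
need shift [ 0.0034 -0.0001 -0.0046] rot [-0.0006  0.0012  0.0008]
wrist px [414. 211.] u,v mm -19.4 140.2 size 171.6 50.4 yaw 0.1 z 0.0405
```

View pics/w5.png

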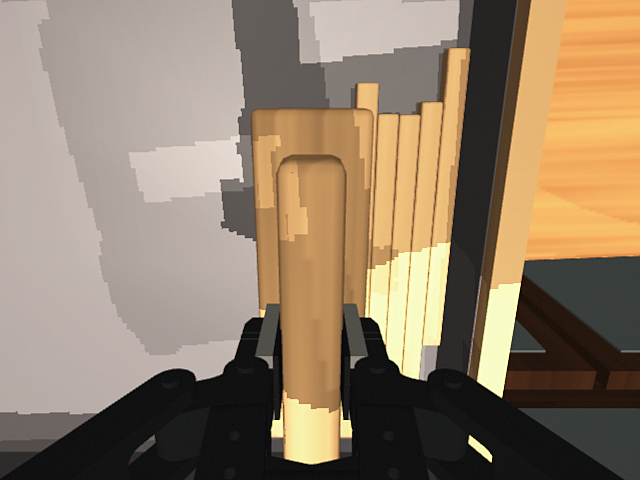

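```bash

python3 -m inch '{"translation":[[0.003,0,0],[0.001,0,0],[0,0,0]],"delta_rot":[[0,0,0],[0,0,0],[0,0,0]]}' ; python3 -c "
from h import *
need(.0,.0975,.1026)"
python3 -m inch '{"translation":[[0.003,0,0],[0,0,0]],"delta_rot":[[0,0,0],[0,0,0]]}' ; python3 -c "
from h import *
need(.0,.0975,.1026)"
```

```text
t: 11.55
tcp_pos: [0.6221, 0.1871, 0.1024]
tool_rot: [-1.228, -1.177, 1.179]
ft_force: [0.6, 0.2, -2.2]
grip_width: 0.0188
t 11.55 tcp [0.6221 0.1871 0.1024] yaw toolx 87.58 tooly [-1.1e-03 -2.0e-04 -1.0e+00] F [ 0.6  0.2 -2.2] w 0.0188 q [ 0.11  0.7   1.24 -0.    1.2  -1.42]
rake uv now [-0.0044  0.0966] tip z 0.0318
need shift [ 0.0009 -0.0002 -0.0044] rot [-0.0011 -0.0003 -0.0003]
t: 11.75
tcp_pos: [0.6223, 0.1876, 0.1026]
tool_rot: [-1.231, -1.174, 1.182]
ft_force: [-1.0, -0.5, -2.9]
grip_width: 0.019
t 11.75 tcp [0.6223 0.1876 0.1026] yaw toolx 87.55 tooly [-0.0022 -0.005  -1.    ] F [-1.  -0.5 -2.9] w 0.019 q [ 0.11  0.7   1.24 -0.01  1.21 -1.41]
rake uv now [-0.0043  0.0971] tip z 0.032
need shift [ 0.0004  0.     -0.0043] rot [-0.0019 -0.0009 -0.0051]
```

```bash

python3 -m inch '{"translation":[[0.004,0,0],[0,0,0]],"delta_rot":[[0,0,0],[0,0,0]]}' ; python3 -c "
from h import *
need(.0,.0975,.1026)
s=status.get_state();p=get_image('wrist');save(p,'w6.png');sticks('wrist',p,s)
W=cloud('wrist',p,s);z=W[...,2];U=(W[...,:2]-O)@d;V=(W[...,:2]-O)@l
m=(z>.045)&(z<.075)&(V>.14)&(abs(U)<.1);print('wall V',np.percentile(V[m],[1,50,99]),m.sum())
"
```

```text
t: 11.95
tcp_pos: [0.6226, 0.1885, 0.1028]
tool_rot: [-1.235, -1.169, 1.187]
ft_force: [-1.7, -0.6, -2.3]
grip_width: 0.0193
t 11.95 tcp [0.6226 0.1885 0.1028] yaw toolx 87.5 tooly [-0.0033 -0.011  -0.9999] F [-1.7 -0.6 -2.3] w 0.0193 q [ 0.12  0.7   1.23 -0.01  1.21 -1.4 ]
rake uv now [-0.004  0.098] tip z 0.0322
need shift [-0.0005  0.0002 -0.004 ] rot [-0.0028 -0.0017 -0.0112]
wrist px [412. 211.] u,v mm -19.5 143.2 size 171.3 50.1 yaw 0.6 z 0.0405
wall V [0.16657714 0.1671064  0.16771353] 7745
```

View pics/w6.png

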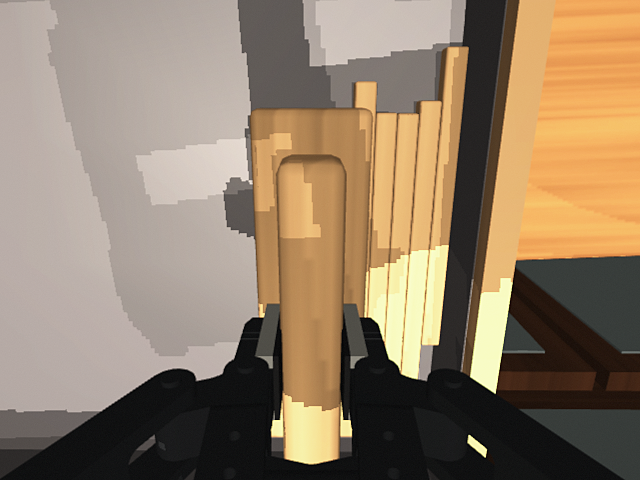

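```bash

python3 -m inch '{"translation":[[-0.01,0,0],[-0.02,0,0],[-0.01,-0.03,0],[0,-0.035,0],[0,-0.035,0],[0,-0.02,0],[0,0,0]],"delta_rot":[[0,0,-0.011],[0,0,0],[0,0,0],[0,0,0],[0,0,0],[0,0,0],[0,0,0]]}' ; python3 - <<'E'
from h import *
s=pose()
need(.0,.05,.235)
p=get_image('wrist');save(p,'w7.png');sticks('wrist',p,s)
W=cloud('wrist',p,s);z=W[...,2];U=(W[...,:2]-O)@d*1000;V=(W[...,:2]-O)@l*1000
for v in [162,152,142,132,122]:
    m=(abs(V-v)<2)&(z>.037)&(z<.046)&(abs(U)<125);print(v,np.percentile(U[m],[0.5,99.5]).round(1),m.sum())
for u in [-90,-60,-30,0,20,40]:
    m=(abs(U-u)<3)&(z>.037)&(z<.046)&(V>80)&(V<175);print(u,np.percentile(V[m],[0.5,99.5]).round(1) if m.any() else 0)
E
```

```text
t: 12.7
tcp_pos: [0.6208, 0.1454, 0.2262]
tool_rot: [-1.22, -1.18, 1.169]
ft_force: [0.4, -0.8, -2.6]
grip_width: 0.0191
t 12.7 tcp [0.6208 0.1454 0.2262] yaw toolx 87.42 tooly [-0.0021  0.0112 -0.9999] F [ 0.4 -0.8 -2.6] w 0.0191 q [ 0.04  0.57  1.13  0.01  1.45 -1.49]
t 12.7 tcp [0.6208 0.1454 0.2262] yaw toolx 87.42 tooly [-0.0021  0.0112 -0.9999] F [ 0.4 -0.8 -2.6] w 0.0191 q [ 0.04  0.57  1.13  0.01  1.45 -1.49]
rake uv now [-0.004   0.0548] tip z 0.1556
need shift [-0.0047 -0.0088 -0.004 ] rot [-0.0026 -0.0032  0.0111]
wrist px [420. 186.] u,v mm -16.7 142.2 size 177.4 50.3 yaw 0.0 z 0.0404
162 [-105.2   42.8] 1007
152 [-82.2  65.4] 950
142 [-76.7  70.5] 930
132 [-77.2  71.1] 942
122 [-90.6  57.2] 969
-90 [117.4 167.6]
-60 [117.4 167.3]
-30 [117.5 167.4]
0 [117.5 167.3]
20 [117.6 167.3]
40 [117.6 167.5]
```

View pics/w7.png

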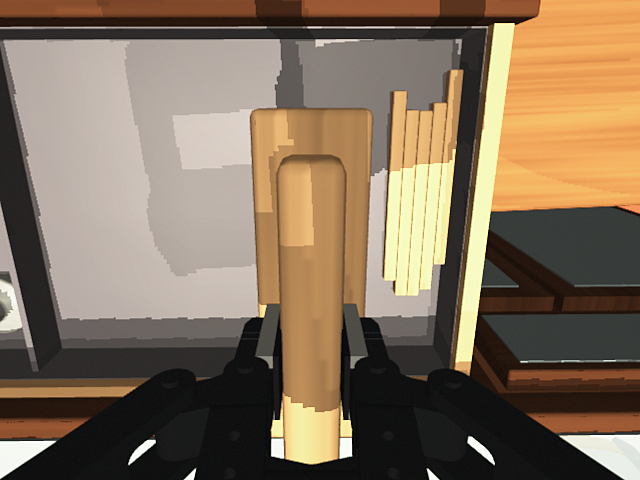

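```bash

python3 -m inch '{"translation":[[0,-0.03,0],[-0.02,-0.005,0.004],[-0.04,-0.001,0.008],[-0.04,-0.001,0.008],[-0.04,-0.001,0.008],[-0.04,-0.001,0.008],[-0.04,-0.001,0.008],[-0.04,-0.001,0.008],[-0.04,-0.001,0.008],[-0.04,0,0.008]],"delta_rot":[[0,0,0.011],[0,0,0],[0,0,0],[0,0,0],[0,0,0],[0,0,0],[0,0,0],[0,0,0],[0,0,0],[0,0,0]]}' ; cat >> h.py <<'E'
def goto(x,y,z,yaw):
    s=pose();M=R.from_rotvec(s['tool_rot']).as_matrix()
    a_=np.radians(yaw);X=np.array([np.cos(a_),np.sin(a_),0]);Y=np.array([0,0,-1.]);G=np.stack([X,Y,np.cross(X,Y)],1)
    print('need shift',(M.T@(np.array([x,y,z])-s['tcp_pos'])).round(4),'rot',R.from_matrix(M.T@G).as_rotvec().round(4))
E
python3 -c "
from h import *
goto(.492,-.368,.23,86)"
```

```text
t: 13.75
tcp_pos: [0.5313, -0.1981, 0.2475]
tool_rot: [-1.197, -1.169, 1.186]
ft_force: [1.0, -0.1, -2.8]
grip_width: 0.0191
t 13.75 tcp [ 0.5313 -0.1981  0.2475] yaw toolx 87.96 tooly [-0.0269  0.0132 -0.9996] F [ 1.  -0.1 -2.8] w 0.0191 q [-0.56  0.41  1.31 -0.    1.44 -2.1 ]
need shift [-0.1714  0.0163  0.0328] rot [-0.0275  0.0343  0.0118]
```

```bash

python3 -m inch '{"translation":[[-0.034,0,0.007],[-0.034,0,0.007],[-0.034,0,0.007],[-0.034,0,0.007],[-0.02,0,0.005],[0,0,0],[0,0,0],[0,0,0]],"delta_rot":[[-0.0275,0.034,0.012],[0,0,0],[0,0,0],[0,0,0],[0,0,0],[0,0,0],[0,0,0],[0,0,0]]}' ; python3 -c "
from h import *
goto(.492,-.368,.1,86)"
```

```text
t: 14.55
tcp_pos: [0.4813, -0.3593, 0.2314]
tool_rot: [-1.225, -1.152, 1.146]
ft_force: [-1.0, 0.2, -1.5]
grip_width: 0.0187
t 14.55 tcp [ 0.4813 -0.3593  0.2314] yaw toolx 85.6 tooly [-0.0103  0.0167 -0.9998] F [-1.   0.2 -1.5] w 0.0187 q [-0.84  0.49  1.24  0.    1.43 -2.33]
need shift [-0.01    0.1311 -0.0128] rot [-0.0115 -0.0069  0.0159]
```

```bash

python3 -m inch '{"translation":[[-0.01,0.02,-0.013],[0,0.03,0],[0,0.03,0],[0,0.03,0],[0,0.01,0],[0,0,0],[0,0,0]],"delta_rot":[[-0.0115,-0.007,0.016],[0,0,0],[0,0,0],[0,0,0],[0,0,0],[0,0,0],[0,0,0]]}' ; python3 -c "
from h import *
goto(.492,-.368,.0795,86)
s=status.get_state();p=get_image('wrist');save(p,'w8.png')"
```

```text
t: 15.25
tcp_pos: [0.4978, -0.3637, 0.1087]
tool_rot: [-1.241, -1.167, 1.163]
ft_force: [-0.4, -0.6, -2.5]
grip_width: 0.0188
t 15.25 tcp [ 0.4978 -0.3637  0.1087] yaw toolx 86.53 tooly [ 0.004  -0.0013 -1.    ] F [-0.4 -0.6 -2.5] w 0.0188 q [-0.82  0.62  1.36  0.    1.16 -2.33]
need shift [-0.0046  0.0291  0.0057] rot [ 0.004   0.0092 -0.0011]
```

View pics/w8.png

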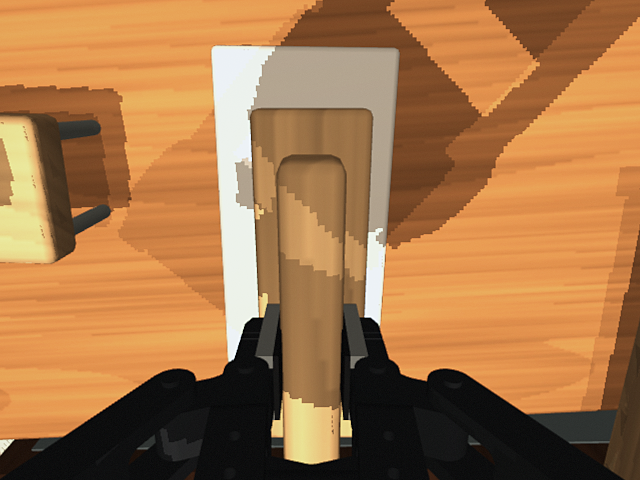

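```bash

python3 -m inch '{"translation":[[-0.0045,0.01,0.0055],[0,0.013,0],[0,0.002,0],[0,0,0],[0,0,0]],"delta_rot":[[0.004,0.009,0],[0,0,0],[0,0,0],[0,0,0],[0,0,0]]}' ; python3 -c "
from h import *
goto(.492,-.368,.0786,86)"
```

```text
t: 15.8
tcp_pos: [0.4925, -0.3695, 0.0847]
tool_rot: [-1.248, -1.157, 1.159]
ft_force: [0.5, 0.4, -1.5]
grip_width: 0.0191
t 15.8 tcp [ 0.4925 -0.3695  0.0847] yaw toolx 85.94 tooly [ 0.0034 -0.0051 -1.    ] F [ 0.5  0.4 -1.5] w 0.0191 q [-0.83  0.65  1.38 -0.    1.1  -2.33]
need shift [0.0015 0.0061 0.0006] rot [ 0.0037 -0.001  -0.0049]
```

```bash

python3 -m inch '{"translation":[[0.001,0.003,0],[0,0.002,0],[0,0.001,0],[0,0,0]],"delta_rot":[[0.004,0,-0.005],[0,0,0],[0,0,0],[0,0,0]]}' ; python3 -c "
from h import *
goto(.492,-.368,.0786,86)"
```

```text
t: 16.2
tcp_pos: [0.4928, -0.3687, 0.0792]
tool_rot: [-1.242, -1.157, 1.157]
ft_force: [-0.2, 0.1, -1.3]
grip_width: 0.0192
t 16.2 tcp [ 0.4928 -0.3687  0.0792] yaw toolx 85.95 tooly [ 2.e-04 -4.e-04 -1.e+00] F [-0.2  0.1 -1.3] w 0.0192 q [-0.83  0.66  1.39 -0.    1.1  -2.33]
need shift [0.0007 0.0006 0.0009] rot [ 0.0002 -0.0008 -0.0004]
```

```bash

python3 -m inch '{"translation":[[0,0.001,0],[0,0,0],[0,0,0]],"delta_rot":[[0,0,0],[0,0,0],[0,0,0]]}' ; python3 -c "
from h import *
goto(.492,-.368,.0786,86)"
```

```text
t: 16.5
tcp_pos: [0.4929, -0.3689, 0.0791]
tool_rot: [-1.243, -1.157, 1.158]
ft_force: [-0.6, 0.2, -1.4]
grip_width: 0.0189
t 16.5 tcp [ 0.4929 -0.3689  0.0791] yaw toolx 85.96 tooly [ 6.0e-04 -1.2e-03 -1.0e+00] F [-0.6  0.2 -1.4] w 0.0189 q [-0.83  0.66  1.39 -0.    1.1  -2.33]
need shift [0.0009 0.0005 0.001 ] rot [ 0.0007 -0.0006 -0.0012]
```

```bash

python3 -m inch '{"translation":[[0,0.001,0],[0,0,0]],"delta_rot":[[0,0,0],[0,0,0]]}'
python3 -m inch '{"translation":[[0,0,0],[0,0,0],[0,0,0],[0,0,0],[0,0,0],[0,0,0]],"delta_rot":[[0,0,0],[0,0,0],[0,0,0],[0,0,0],[0,0,0],[0,0,0]]}' 0.08 60; python3 -c "
from h import *
goto(.492,-.368,.0786,86)"
```

```text
t: 16.7
tcp_pos: [0.4928, -0.3691, 0.079]
tool_rot: [-1.243, -1.157, 1.158]
ft_force: [0.9, 0.5, 0.6]
grip_width: 0.0189
t: 17.3
tcp_pos: [0.4932, -0.3694, 0.0788]
tool_rot: [-1.245, -1.157, 1.158]
ft_force: [-0.2, -0.3, 0.1]
grip_width: 0.0798
t 17.3 tcp [ 0.4932 -0.3694  0.0788] yaw toolx 85.97 tooly [ 0.0016 -0.0027 -1.    ] F [-0.2 -0.3  0.1] w 0.0798 q [-0.83  0.66  1.39 -0.    1.1  -2.33]
need shift [0.0013 0.0002 0.0013] rot [ 0.0018 -0.0006 -0.0025]
```

```bash

python3 -m inch '{"translation":[[0,-0.015,0],[0,-0.03,0],[0,-0.035,0],[0,-0.035,0],[0,-0.03,0],[0,0,0]],"delta_rot":[[0,0,0],[0,0,0],[0,0,0],[0,0,0],[0,0,0],[0,0,0]]}'
python3 - <<'E'
from h import *
s=pose();p=get_image('wrist');save(p,'w9.png')
W=cloud('wrist',p,s);z=W[...,2]
bar=(z>0.095)&(z<0.112)&(abs(W[...,0]-.49)<.12)&(abs(W[...,1]+.36)<.1)
P=W[bar];print('bar',len(P),np.median(P[:,2]),cv2.minAreaRect((P[:,:2]*1000).astype(np.float32)))
goto(.43,.058,.2,87.6)
E
```

```text
t: 17.9
tcp_pos: [0.4928, -0.3687, 0.2349]
tool_rot: [-1.247, -1.158, 1.159]
ft_force: [-0.1, 0.1, -0.6]
grip_width: 0.0801
t 17.9 tcp [ 0.4928 -0.3687  0.2349] yaw toolx 85.97 tooly [ 0.0032 -0.0045 -1.    ] F [-0.1  0.1 -0.6] w 0.0801 q [-0.83  0.51  1.2  -0.    1.43 -2.33]
bar 5298 0.10429980434212777 ((489.5555419921875, -368.5174255371094), (20.03163719177246, 123.57648468017578), 86.10762023925781)
t 17.95 tcp [ 0.4924 -0.3683  0.2327] yaw toolx 85.97 tooly [ 0.0012 -0.0022 -1.    ] F [-0.1 -0.1 -0.2] w 0.0801 q [-0.83  0.51  1.2  -0.    1.42 -2.33]
need shift [0.4209 0.0317 0.0923] rot [ 0.0013 -0.0285 -0.0022]
```

View pics/w9.png

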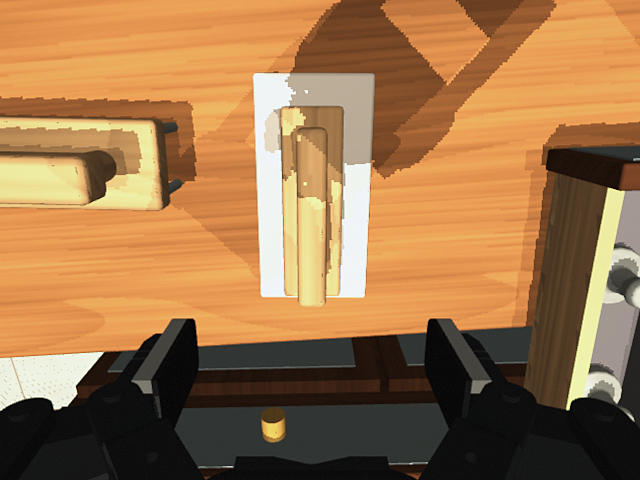

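```bash

python3 -m inch '{"translation":[[0.01,0,0.02],[0.04,0,0.02],[0.045,0,0.01],[0.045,0,0.01],[0.045,0,0.01],[0.045,0,0.01],[0.045,0,0.01],[0.045,0,0.005],[0.045,0,0],[0.03,0,0]],"delta_rot":[[0,0,0],[0,0,0],[0,0,0],[0,0,0],[0,0,0],[0,0,0],[0,0,0],[0,0,0],[0,0,0],[0,0,0]]}' 0.0 40
python3 - <<'E'
from h import *
goto(.43,.058,.2,87.6)
E
```

```text
t: 18.95
tcp_pos: [0.4171, 0.0459, 0.2263]
tool_rot: [-1.235, -1.146, 1.153]
ft_force: [0.0, -0.2, 0.1]
grip_width: 0.0
t 18.95 tcp [0.4171 0.0459 0.2263] yaw toolx 85.5 tooly [-0.0093  0.0048 -0.9999] F [ 0.  -0.2  0.1] w 0.0 q [-0.17  0.09  1.79  0.    1.27 -1.67]
need shift [ 0.013   0.0262 -0.0122] rot [-0.0095 -0.0366  0.0042]
```

```bash

python3 -m inch '{"translation":[[0.013,0.02,-0.003],[0,0.035,0],[0,0.035,0],[0,0.035,0],[0,0.012,0],[0,0,0]],"delta_rot":[[-0.009,-0.036,0.004],[0,0,0],[0,0,0],[0,0,0],[0,0,0],[0,0,0]]}'
python3 - <<'E'
from h import *
goto(.43,.058,.088,87.6)
p=get_image('side');save(p,'sd3.png')
p=get_image('scene');save(p,'sc3.png')
E
```

```text
t: 19.55
tcp_pos: [0.4174, 0.0644, 0.0828]
tool_rot: [-1.221, -1.182, 1.186]
ft_force: [-0.2, 0.2, 0.1]
grip_width: 0.0002
t 19.55 tcp [0.4174 0.0644 0.0828] yaw toolx 88.1 tooly [-0.0043  0.0012 -1.    ] F [-0.2  0.2  0.1] w 0.0002 q [-0.13  0.29  1.97  0.    0.88 -1.66]
need shift [-0.0059 -0.0053 -0.0128] rot [-0.0044  0.0088  0.001 ]
```

View pics/sc3.png

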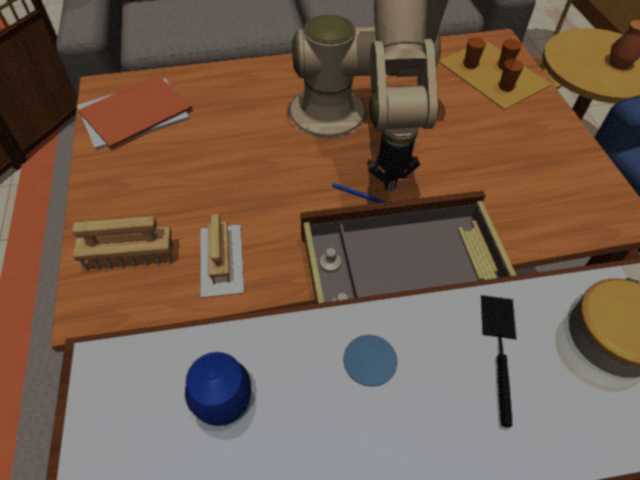

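View pics/sd3.png

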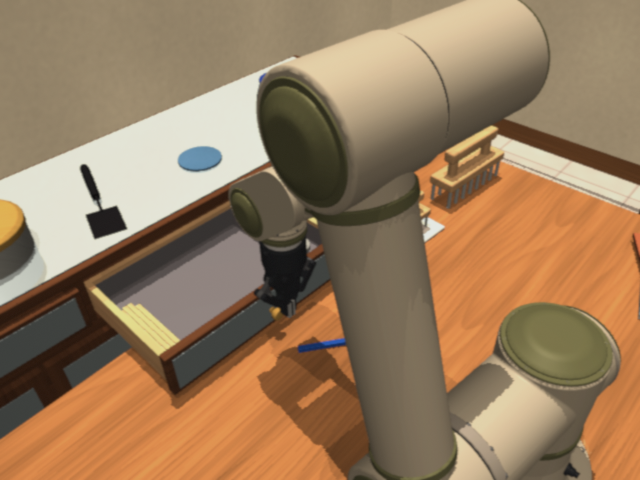

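```bash

python3 -m inch '{"translation":[[-0.006,-0.005,-0.008],[0,0,-0.012],[0,0,-0.01],[0,0,-0.006],[0,0,-0.006],[0,0,-0.007],[0,0,-0.008],[0,0,-0.008]],"delta_rot":[[-0.004,0.009,0],[0,0,0],[0,0,0],[0,0,0],[0,0,0],[0,0,0],[0,0,0],[0,0,0]]}'
python3 - <<'E'
from h import *
goto(.71,.047,.088,87.6)
E
```

```text
t: 20.45
tcp_pos: [0.4876, 0.0535, 0.0954]
tool_rot: [-1.235, -1.181, 1.173]
ft_force: [-3.8, 0.9, 0.2]
grip_width: -0.0001
t 20.45 tcp [0.4876 0.0535 0.0954] yaw toolx 87.45 tooly [ 6.6e-03 -1.0e-04 -1.0e+00] F [-3.8  0.9  0.2] w -0.0001 q [-0.13  0.39  1.78  0.    0.97 -1.66]
need shift [ 0.0034  0.0089 -0.2225] rot [ 0.0066 -0.0026  0.0002]
```

```bash

python3 -m inch '{"translation":[[0,0.003,-0.008],[0,0.003,-0.008],[0,0.001,-0.009],[0,0.001,-0.009],[0,0.0,-0.009],[0,0,-0.009],[0,0,-0.009],[0,0,-0.009],[0,0,-0.009],[0,0,-0.009]],"delta_rot":[[0.007,-0.002,0],[0,0,0],[0,0,0],[0,0,0],[0,0,0],[0,0,0],[0,0,0],[0,0,0],[0,0,0],[0,0,0]]}'
python3 - <<'E'
from h import *
goto(.71,.047,.088,87.6)
E
```

```text
t: 21.45
tcp_pos: [0.5846, 0.0493, 0.0874]
tool_rot: [-1.23, -1.179, 1.178]
ft_force: [-3.8, 0.1, 2.5]
grip_width: -0.0004
t 21.45 tcp [0.5846 0.0493 0.0874] yaw toolx 87.59 tooly [ 1.8e-03 -3.0e-04 -1.0e+00] F [-3.8  0.1  2.5] w -0.0004 q [-0.12  0.59  1.48 -0.    1.07 -1.64]
need shift [ 0.003  -0.0004 -0.1253] rot [ 0.0018 -0.0002 -0.0003]
```

```bash

python3 -m inch '{"translation":[[0,0,-0.009],[0,0,-0.009],[0,0,-0.009],[0,0,-0.009],[0,0.0,-0.009],[0,0,-0.009],[0,0,-0.009],[0,0,-0.008],[0,0,-0.008],[0,0,-0.007]],"delta_rot":[[0.002,0,0],[0,0,0],[0,0,0],[0,0,0],[0,0,0],[0,0,0],[0,0,0],[0,0,0],[0,0,0],[0,0,0]]}'
python3 - <<'E'
from h import *
goto(.71,.047,.088,87.6)
p=get_image('side');save(p,'sd4.png')
E
```

```text
t: 22.45
tcp_pos: [0.6799, 0.0453, 0.0874]
tool_rot: [-1.232, -1.18, 1.177]
ft_force: [-3.6, -0.6, 1.8]
grip_width: -0.0
t 22.45 tcp [0.6799 0.0453 0.0874] yaw toolx 87.58 tooly [ 3.6e-03 -7.0e-04 -1.0e+00] F [-3.6 -0.6  1.8] w -0.0 q [-0.1   0.78  1.13 -0.    1.22 -1.63]
need shift [ 0.003  -0.0005 -0.03  ] rot [ 0.0037 -0.0003 -0.0006]
```

View pics/sd4.png

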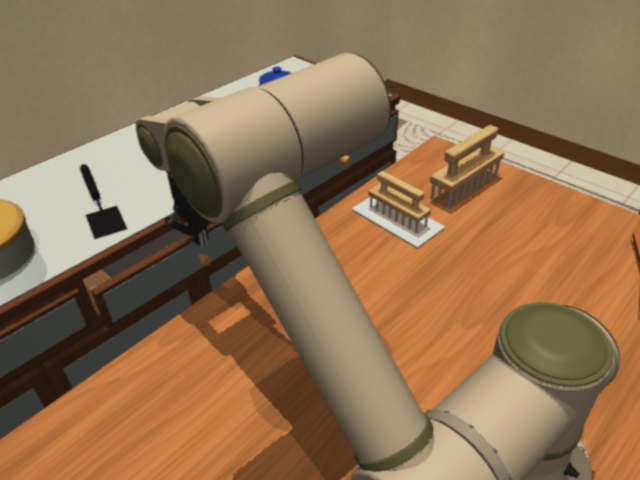

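```bash

python3 -m inch '{"translation":[[0,0,-0.006],[0,0,-0.006],[0,0,-0.005],[0,0,-0.004]],"delta_rot":[[0.003,0,0],[0,0,0],[0,0,0],[0,0,0]]}'
python3 -m inch '{"translation":[[0,0,-0.003],[0,0,-0.003],[0,0,-0.003]],"delta_rot":[[0,0,0],[0,0,0],[0,0,0]]}'
```

```text
t: 22.9
tcp_pos: [0.7034, 0.0442, 0.0869]
tool_rot: [-1.231, -1.179, 1.177]
ft_force: [-3.1, -0.1, 2.7]
grip_width: 0.0
t: 23.2
tcp_pos: [0.7103, 0.044, 0.0868]
tool_rot: [-1.224, -1.173, 1.182]
ft_force: [-35.0, 0.6, 18.0]
grip_width: -0.0002
```

```bash

python3 -m inch '{"translation":[[0,0,0.01],[0,0,0.03],[0,0,0.04],[0,-0.01,0.04],[0,-0.03,0.04],[0,-0.03,0.04],[0,0,0.04],[0,0,0.04],[0,0,0],[0,0,0]],"delta_rot":[[0,0,0],[0,0,0],[0,0,0],[0,0,0],[0,0,0],[0,0,0],[0,0,0],[0,0,0],[0,0,0],[0,0,0]]}'
python3 - <<'E'
from h import *
s=pose()
p=get_image('side');save(p,'sd5.png');W=cloud('side',p)
x,y,z=W[...,0],W[...,1],W[...,2]
for zr in [(.07,.1),(.098,.106),(.113,.132),(.132,.14),(.108,.112)]:
    for yr in [(-.1,-.05),(.15,.22),(.30,.36)]:
        m=(z>zr[0])&(z<zr[1])&(y>yr[0])&(y<yr[1])&(x>.66)&(x<.8)
        if m.sum()>5: print(zr,yr,'x pct',np.percentile(x[m],[2,10,50]).round(4),m.sum())
p=get_image('scene');save(p,'sc5.png')
p=get_image('wrist');save(p,'w10.png')
E
```

```text
t: 24.2
tcp_pos: [0.4249, 0.0556, 0.1581]
tool_rot: [-1.235, -1.18, 1.176]
ft_force: [-0.0, -0.6, 0.0]
grip_width: -0.0001
t 24.2 tcp [0.4249 0.0556 0.1581] yaw toolx 87.52 tooly [ 0.0056 -0.0022 -1.    ] F [-0.  -0.6  0. ] w -0.0001 q [-0.14  0.18  1.88 -0.    1.08 -1.67]
(0.07, 0.1) (-0.1, -0.05) x pct [0.7115 0.7128 0.7155] 227
(0.07, 0.1) (0.15, 0.22) x pct [0.7221 0.7238 0.726 ] 439
(0.07, 0.1) (0.3, 0.36) x pct [0.7285 0.7298 0.7323] 471
(0.098, 0.106) (-0.1, -0.05) x pct [0.714  0.7159 0.7209] 126
(0.098, 0.106) (0.15, 0.22) x pct [0.7246 0.7261 0.7318] 267
(0.098, 0.106) (0.3, 0.36) x pct [0.7303 0.732  0.7378] 297
(0.113, 0.132) (-0.1, -0.05) x pct [0.7269 0.7278 0.7297] 140
(0.113, 0.132) (0.15, 0.22) x pct [0.7366 0.7382 0.7406] 284
(0.113, 0.132) (0.3, 0.36) x pct [0.7437 0.7444 0.7466] 297
(0.132, 0.14) (-0.1, -0.05) x pct [0.728  0.7332 0.7596] 438
(0.132, 0.14) (0.15, 0.22) x pct [0.7388 0.743  0.7649] 753
(0.132, 0.14) (0.3, 0.36) x pct [0.7447 0.7481 0.7682] 749
(0.108, 0.112) (-0.1, -0.05) x pct [0.7198 0.7224 0.7321] 6
(0.108, 0.112) (0.15, 0.22) x pct [0.741  0.741  0.7418] 8
(0.108, 0.112) (0.3, 0.36) x pct [0.7354 0.7377 0.7481] 8
```

View pics/sd5.png

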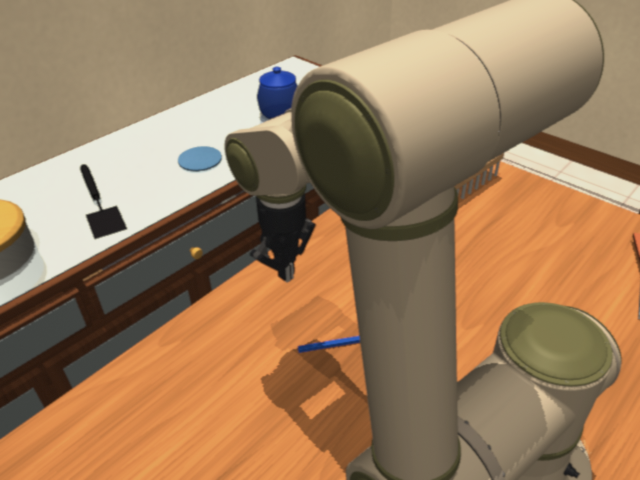

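View pics/w10.png

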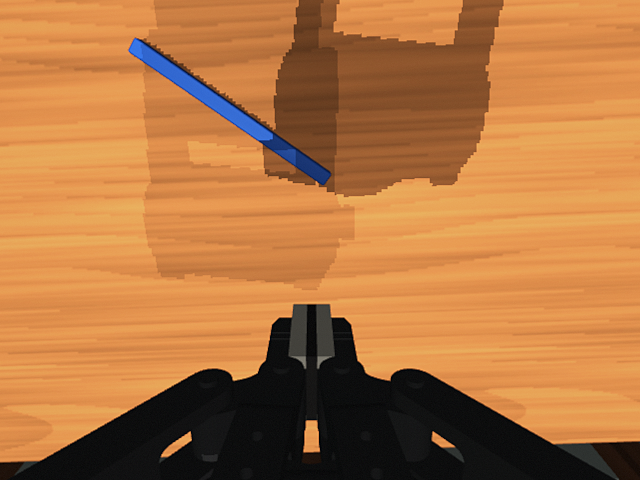

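View pics/sc5.png

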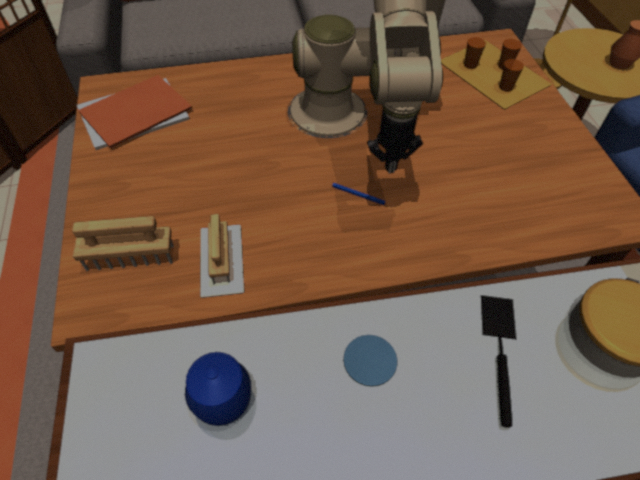

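The scene picture shows the rake upright on its rest at (220,255), the drawer shut, and the blue stick untouched at (358,194).

```bash
python3 -c "
from h import *
print(close_job())"
```

```text
the job is handed in; nothing more can be done
None
```

The job is handed in at about 24 s of the 72 s allowed. The five sticks are combed into a row along the left wall, the rake is back on its rest, and the drawer is shut.

**Sticks:** The last picture before closing showed all five flat against the left wall. The row was 50 mm wide and parallel to the wall to within about 0.3 mm. The stick ends are not flush: they are staggered by up to about 28 mm along the row. I left that, since there was no safe room to push the ends even.

**Rake:** It stands upright within about 1 mm of the middle of its rest, with its height unchanged. I used the smaller rake; the larger look-alike and the blue stick were not touched.

**Drawer:** I pushed it until it met its stop, where the measured force peaked at 35 N, and its front then measured flush with the neighbouring drawer's. One check disagreed: the depth picture put the sideboard's top about 14.5 mm behind the drawer face, where 19 mm was stated. I took that as measurement bias.

**Not checked:** The stamps were still standing in their bay just before the slow push. With the drawer shut, I could not see the stamps or the row again.

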